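# Unstack the emergency kit onto its mats

## Robot

A 6-joint arm with a two-finger parallel gripper is mounted at the origin on the work surface. World frame = base frame: x ahead of the robot, y to its left, z up, the work surface at z = 0. Lengths are in m, angles in rad, forces in N, time in s.
With the tool pointing down it reaches from about 0.35 to 0.85 m from the base axis. Payload 8.1 kg.
Tool frame: the origin (TCP) lies on the centre line of the jaws, within the pads' length; the fingertips stand robot.finger_overhang ahead of it and the grasp point (between the pads) lies 5 mm behind it (robot.finger_overhang is the distance from the TCP to the fingertips, in m); z points along the fingers, y is the direction in which the jaws open and shut (so a half turn about z gives the same grasp; the last joint's range is limited). The gripper opens to 93 mm and grips with 3 to 60 N. Pads are 15 mm wide; open, the fingers measure 128 mm over their backs; the gripper's body (75 mm by 188 mm) begins 65 mm behind the grasp point.
Start: joints at [1.225, 0.13, 1.488, -0, 1.523, -0.085], TCP at [0.155, 0.58, 0.233] pointing down, gripper open.
Joint ranges: [-2.96, 2.96], [-0.89, 2.26], [0.02, 2.5], [-1.34, 4.48], [0, 2.73], [-2.66, 2.66]. Speed limits (rad/s): [2.39, 2.39, 2.79, 3.14, 3.14, 3.14].

## Interface

Orientations are given as a rotation vector (axis times angle).
In Python, from plant import robot gives the robot as it stands. The module is installed in compiled form; this text tells all that it offers.
- The arm moves only by the tool carry_out, never from a script. Its argument "commands" is a list that holds one entry, the list of rows, each a list of 4 numbers: the shift along the tool's x, y, z in cm, then the turn about the tool's z in degrees. In form: [[[tx, ty, tz, roll], ...]]. A call has 1 to 20 rows; each row shifts and turns the commanded pose from where the row before left it, along the tool's axes as they then stand; what a row does not reach is not made up. A row lasts 1/12 s, in which the tool goes at most 41.7 mm and 7.16 degrees, less where a joint would pass 70% of its speed; a pose out of reach is approached as far as the arm can. A call is refused whole if a number of a shift passes 4.17 or a number of a turn 7.16, either way. A call with a gripper value outside its range is refused whole. "claw" is the finger opening in cm, from 0 to 9.3, set as the call begins (left out, the last holds). The fingers move at their own pace and stop on an object; "grip_force" is the grip in N (left out, the last holds). Time passes only in rows, so rows that do not move let the fingers close. It gives the time, the measured TCP pose, the force and the opening at its end, in the units of the state.
- robot.read_state(): the state, without advancing time (a new reading comes with each control period).
- robot.read_camera(name): name is "scene" or "top"; returns the picture (400x640x3 uint8, red, green, blue); there is no depth.
- robot.camera_params(name): a dict with "mtx" (3x3 intrinsics, pixels), "R" (3x3) and "t" (3): a world point X has camera coordinates R X + t. Camera axes: x right, y down, z forward; pixel columns grow to the right and rows downward; lengths in m; the calibration is good to about 2 mm. A picture is of the moment at which its call begins. camera_params takes no time and is no camera call.
- robot.close_job(): hands the job in, once; it reports no verdict.
The state is a dict: "t": time; "q": joint angles; "dq": joint speeds; "joint_torque": joint torques, N m; "tool_pos": TCP position; "orientation": TCP orientation; "force": force on the tool from outside, world axes, zero at the start; "wrist_torque": the same for the moment, N m; "opening": finger opening in m.
Only numpy, scipy, OpenCV 4.12 (cv2) and the standard library are available. Lean on these libraries where they do the work, as an engineer would, in place of code of your own. Each camera call takes 0.05 s, during which the arm holds its last target.

## Task

The emergency kit has been left in one pile on the trunk lid: take it apart from the top down, one thing at a time, and set each on its own place. The cup goes in the middle of the round cork coaster, still upside down, and then each tin lies flat on the mat of its own colour, centred and lengthwise along the mat. Set things down without dropping or tipping them, and leave the torch and the bowl where they are.

Things in the scene. Friction and masses are not known exactly. Their poses are not given: they have to be found in the camera images.
- cup: small white ceramic cup standing upside down (mouth down) on top of the pile: 50 mm across at the rim below, narrowing evenly to 47 mm near the closed top, 52 mm high; a loop handle stands out along its x axis to 43 mm from the cup's centre line, between 10 and 43 mm above the rim. Origin at the centre of the rim plane it stands on, z up. At the start its handle points within about 20 degrees of the yellow tin's x axis. Loose, at most 0.2 kg.
- yellow_tin: yellow flat rectangular tin with straight sides and a flat top, 90 mm long (its x axis), 56 mm wide (its y axis), 28 mm high; origin at the centre of its underside, z up. Second from the top of the pile, lying on the blue tin, under the cup. At most 0.2 kg. Loose.
- blue_tin: blue flat rectangular tin with straight sides and a flat top, 112 mm long (its x axis), 60 mm wide (its y axis), 30 mm high; origin at the centre of its underside, z up. Third from the top, lying on the red tin. At most 0.3 kg. Loose.
- red_tin: red flat rectangular tin with straight sides and a flat top, 136 mm long (its x axis), 66 mm wide (its y axis), 36 mm high; origin at the centre of its underside, z up. Bottom of the pile, standing on the bare trunk lid. The tins lie one on another with their long sides nearly parallel, so the ends of each show from above. At most 0.45 kg. Loose.
- coaster: round cork coaster, 84 mm across, 3 mm thick, fixed on the trunk lid: the cup's place. Origin at the centre of its underside (on the lid).
- yellow_mat: yellow flat rectangular mat, 114 mm long (x axis), 80 mm wide (y axis), 3 mm thick, fixed on the trunk lid: the yellow tin's place. Origin at the centre of its underside (on the lid).
- blue_mat: blue flat rectangular mat, 136 mm long (x axis), 84 mm wide (y axis), 3 mm thick, fixed on the trunk lid: the blue tin's place. Origin at the centre of its underside (on the lid).
- red_mat: red flat rectangular mat, 160 mm long (x axis), 90 mm wide (y axis), 3 mm thick, fixed on the trunk lid: the red tin's place. Origin at the centre of its underside (on the lid).
- torch: yellow plastic torch lying on the lid, a bystander to leave alone: 150 mm long along its x axis, 42 mm across at the head (+x end), 42 mm high; origin under its middle, on the lid. Loose.
- bowl: empty stainless steel bowl, a bystander to leave alone: 116 mm across the rim, 45 mm high; origin at the centre of its underside. Loose.
Things that resemble listed ones, but are neither listed nor needed, are in the scene too. Several things have the shape of the cup; the one meant has the colours described above. Several things have the shape of the red_mat; the one meant has the colours described above.

How it is judged:
By the outcome, as a careful person would: the job done as asked, in the order asked, and still so for the second after the job is handed in, with the robot touching nothing.
It also fails if it takes over 109 s, if anything falls off the work surface, if the arm or the gripper's body presses on something with over 40 N, if the wrist force passes 120 N, or if a joint passes its speed limit or range.

## Working session

There is one attempt and no reset: what is moved stays moved. The work goes in short steps, Python scripts to look and compute and a tool call to move; the robot and the scene stay as the last step left them, time stands still between calls to the robot, and variables do not carry over. Pictures are saved under pics/ and viewed, and the job is handed in when it is done.

Besides the shell and the picture viewer there is one more tool, called after "Emit:" as a command line: name --argument value ..., lists and objects as JSON in quotes. carry_out: Moves the arm, as the interface text tells. Its arguments: {"type":"object","properties":{"commands":{"type":"array","items":{"type":"array","items":{"type":"array","items":{"type":"number"}}}},"claw":{"type":"number"},"grip_force":{"type":"number"}},"required":["commands"]}

```bash
mkdir -p pics; ls
python3 - <<'E'
from plant import robot
import cv2,json,numpy as np
s=robot.read_state(); print({k:np.round(v,4).tolist() for k,v in s.items()}, robot.finger_overhang)
for n in("scene","top"):
    im=robot.read_camera(n); cv2.imwrite(f"pics/{n}0.png",im[:,:,::-1])
    p=robot.camera_params(n); print(n,{k:np.round(v,4).tolist() for k,v in p.items()})
E
```

```text
pics
{'t': 0.0, 'q': [1.2246, 0.1312, 1.4893, 0.0, 1.523, -0.0854], 'dq': [-0.0001, -0.0019, -0.0005, -0.0016, -0.0007, -0.0001], 'joint_torque': [-0.0012, -55.9837, -49.1765, 0.0766, 0.035, -0.0002], 'tool_pos': [0.1545, 0.5792, 0.2316], 'orientation': [-0.4084, -3.1145, 0.0028], 'force': [0.5436, -0.7791, -0.5014], 'wrist_torque': [-0.0224, -0.051, 0.0036], 'opening': 0.0929} 0.014
scene {'mtx': [[489.9478, 0.0, 319.7281], [0.0, 489.9478, 189.4629], [0.0, 0.0, 1.0]], 'R': [[-0.902, 0.4313, 0.0205], [0.2838, 0.6279, -0.7248], [-0.3255, -0.6479, -0.6887]], 't': [0.3748, -0.1286, 1.8274]}
top {'mtx': [[393.8141, 0.0, 318.1292], [0.0, 393.8141, 197.7653], [0.0, 0.0, 1.0]], 'R': [[0.0326, -0.9995, -0.0038], [-0.9787, -0.0311, -0.2031], [0.2029, 0.0104, -0.9791]], 't': [0.0585, 0.4544, 1.0114]}
```

View pics/scene0.png

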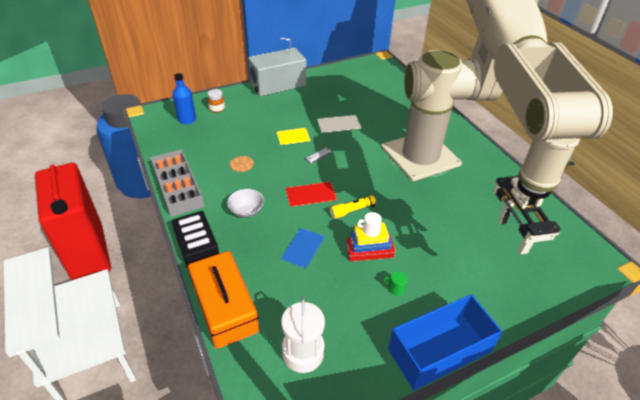

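View pics/top0.png

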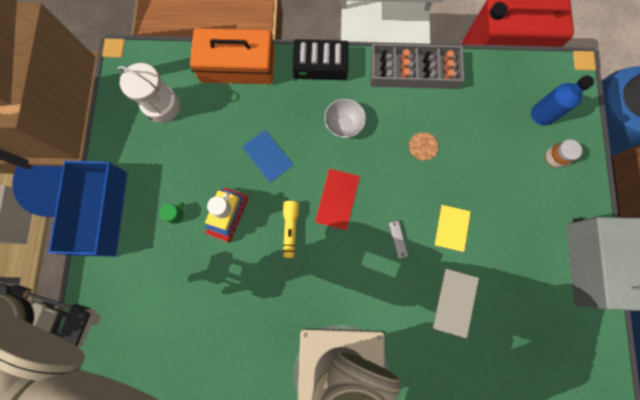

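```bash
cat > h.py <<'E'
import cv2,numpy as np
from plant import robot
P={n:robot.camera_params(n) for n in("scene","top")}
def ray(n,px,z):
    p=P[n];px=np.atleast_2d(np.asarray(px,float))
    d=np.c_[px,np.ones(len(px))]@np.linalg.inv(p["mtx"]).T@p["R"]
    c=-p["R"].T@p["t"]
    s=(z-c[2])/d[:,2]
    return (c+s[:,None]*d)[:,:2]
def proj(n,X):
    p=P[n];X=np.atleast_2d(X);c=X@p["R"].T+p["t"];u=c@p["mtx"].T
    return u[:,:2]/u[:,2:]
def hsv(im): return cv2.cvtColor(im,cv2.COLOR_RGB2HSV)
def mask(im,col):
    h,s,v=cv2.split(hsv(im).astype(int))
    if col=="red": m=((h<8)|(h>172))&(s>140)&(v>60)
    if col=="yellow": m=(h>22)&(h<34)&(s>140)&(v>80)
    if col=="blue": m=(h>100)&(h<120)&(s>120)&(v>50)
    if col=="white": m=(s<50)&(v>120)
    if col=="cork": m=(h>5)&(h<20)&(s>80)&(v>90)
    return (m*255).astype(np.uint8)
def blobs(m,roi,minA=30):
    mm=np.zeros_like(m);x0,y0,x1,y1=roi;mm[y0:y1,x0:x1]=m[y0:y1,x0:x1]
    cs,_=cv2.findContours(mm,cv2.RETR_EXTERNAL,cv2.CHAIN_APPROX_NONE)
    return sorted([c.reshape(-1,2) for c in cs if cv2.contourArea(c)>minA],key=lambda c:-cv2.contourArea(c))
def rect(n,c,z):
    w=ray(n,c,z);r=cv2.minAreaRect((w*1000).astype(np.float32))
    (x,y),(a,b),t=r
    if a<b:a,b,t=b,a,t+90
    t=(t+90)%180-90
    return [round(float(v),1) for v in (x,y,a,b,t)]
E
python3 - <<'E'
from h import *
for n,rois in(("top",dict(red_mat=("red",(300,150,380,250)),blue_mat=("blue",(230,120,300,190)),yellow_mat=("yellow",(420,190,490,260)),coaster=("cork",(400,120,450,170)))),
 ("scene",dict(red_mat=("red",(270,170,345,212)),blue_mat=("blue",(270,220,332,275)),yellow_mat=("yellow",(265,120,320,150)),coaster=("cork",(220,150,265,180))))):
    im=cv2.imread(f"pics/{n}0.png")[:,:,::-1].copy()
    for k,(c,r) in rois.items():
        for b in blobs(mask(im,c),r)[:1]: 
            w=ray(n,b,.003)*1000
            M=cv2.moments(w.astype(np.float32))
            print(n,k,rect(n,b,.003),len(b),np.round([M['m10']/M['m00'],M['m01']/M['m00']],1))
im=cv2.imread("pics/top0.png")[175:250,150:310];cv2.imwrite("pics/topc.png",cv2.resize(im,None,fx=5,fy=5,interpolation=2))
im=cv2.imread("pics/scene0.png")[185:305,310:430];cv2.imwrite("pics/scenec.png",cv2.resize(im,None,fx=5,fy=5,interpolation=2))
E
```

```text
top red_mat [460.8, 19.9, 159.0, 89.6, -12.9] 164 [460.8  20.1]
top blue_mat [580.8, 223.6, 134.0, 83.4, 39.9] 115 [580.8 223.5]
top yellow_mat [389.3, -298.4, 114.4, 81.0, -11.3] 133 [ 389.3 -298.4]
top coaster [623.2, -223.1, 81.4, 78.5, -88.2] 79 [ 623.6 -223.7]
scene red_mat [460.0, 20.5, 159.2, 91.3, -13.0] 123 [460.3  21.2]
scene blue_mat [580.7, 223.7, 135.4, 83.6, 39.8] 108 [580.4 224.1]
scene yellow_mat [388.4, -297.8, 117.5, 86.6, -11.9] 80 [ 388.4 -297.7]
scene coaster [622.7, -223.8, 82.5, 78.8, 37.6] 53 [ 622.9 -223.3]
```

View pics/topc.png

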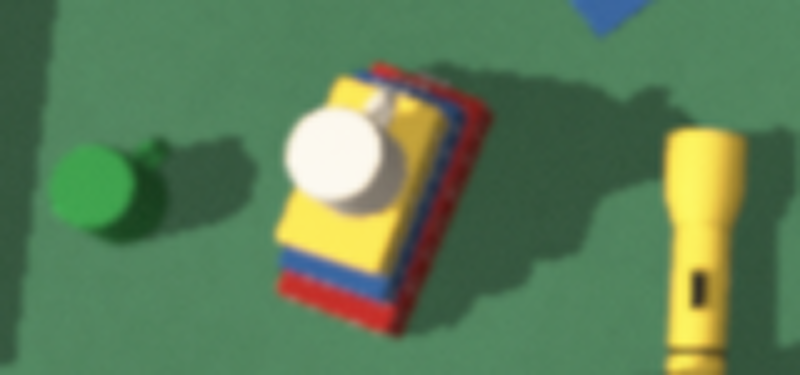

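View pics/scenec.png

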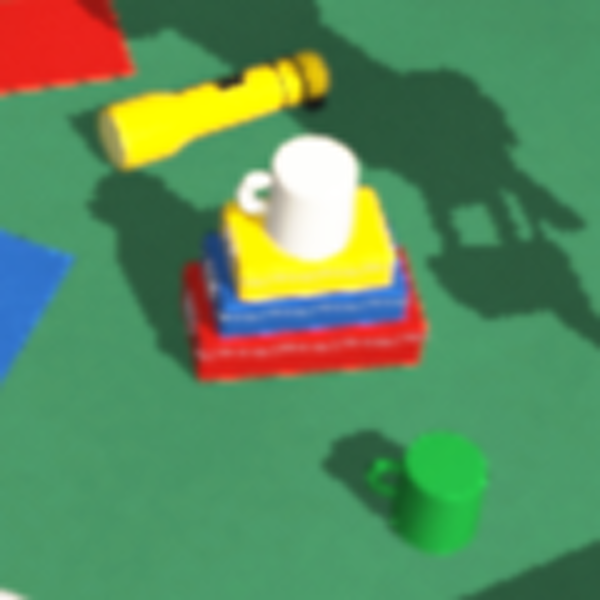

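Run:
```python
from h import *
for n in P: print(n,-P[n]["R"].T@P[n]["t"])
im=cv2.imread("pics/top0.png")[180:250,195:255];cv2.imwrite("pics/topd.png",cv2.resize(im,None,fx=8,fy=8,interpolation=2))
im=cv2.imread("pics/top0.png")[:,:,::-1].copy()
m=mask(im,"white");b=blobs(m,(195,190,240,225))[0];print("cup top px",cv2.minEnclosingCircle(b),ray("top",[cv2.minEnclosingCircle(b)[0]],.146))
im2=cv2.imread("pics/scene0.png")[:,:,::-1].copy()
m=mask(im2,"white");b=blobs(m,(350,205,390,245))[0];print(cv2.boundingRect(b))
# top ellipse centre predicted
print(proj("scene",np.r_[ray("top",[(218,205.5)],.146)[0],.146]))
for n,i,r in(("top",im,(190,175,260,250)),("scene",im2,(340,220,400,265))):
    for c,z in(("yellow",.094),("blue",.066),("red",.036)):
        for b in blobs(mask(i,c),r)[:1]: print(n,c,rect(n,b,z))
```

```text
scene [0.96935115 1.10301684 1.15765269]
top [0.23758169 0.06218514 1.08285383]
cup top px ((219.56700134277344, 202.08560180664062), 14.6035795211792) [[0.41340013 0.31077802]]
(357, 212, 25, 25)
[[371.82424527 216.7687948 ]]
top yellow [374.1, 324.0, 63.0, 34.1, 89.1]
top blue [355.9, 333.5, 59.3, 8.5, 76.1]
top red [408.3, 283.3, 105.3, 29.4, -3.7]
scene yellow [409.1, 328.0, 92.9, 75.9, -17.8]
scene blue [409.8, 332.3, 110.3, 73.7, -19.5]
scene red [411.5, 339.7, 137.8, 83.6, -24.6]
```

View pics/topd.png

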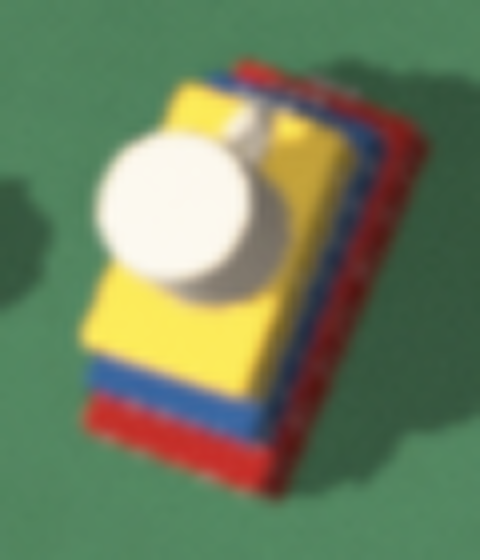

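Run:
```python
from h import *
f=lambda u,v:(195+(u+.5)/8-.5,180+(v+.5)/8-.5)
Y=ray("top",[f(182,82),f(82,340),f(240,395),f(340,140)],.094)*1000
print("yel",Y.round(1),rect("top",np.array([f(182,82),f(82,340),f(240,395),f(340,140)]),.094))
c=ray("top",[f(173,205)],.146)[0];print("cup",c*1000)
h=ray("top",[f(258,103)],.125)[0];print("handle tip",h*1000,np.degrees(np.arctan2(*(h-c)[::-1])),np.linalg.norm(h-c))
h=ray("top",[f(248,120)],.13)[0];print("handle mid",h*1000,np.degrees(np.arctan2(*(h-c)[::-1])),np.linalg.norm(h-c))
print("cup top->scene",proj("scene",np.r_[c,.146]), "handle scene",proj("scene",np.r_[h,.125]))
```

```text
yel [[455.1 333.1]
 [370.5 357.7]
 [354.6 306.2]
 [437.7 280.7]] [404.9, 319.6, 88.2, 55.2, -17.0]
cup [405.49849919 318.32989124]
handle tip [442.37632281 300.32231217] -26.02642980836737 0.04103957576175287
handle mid [435.82783534 301.74759024] -28.6672497777685 0.03456647708620706
cup top->scene [[372.41879073 217.88003267]] handle scene [[359.65043045 222.25115919]]
```

Run:
```python
from h import *
im=cv2.imread("pics/scene0.png")[205:265,340:400];cv2.imwrite("pics/scened.png",cv2.resize(im,None,fx=9,fy=9,interpolation=2))
```

```text
(no output)
```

View pics/scened.png

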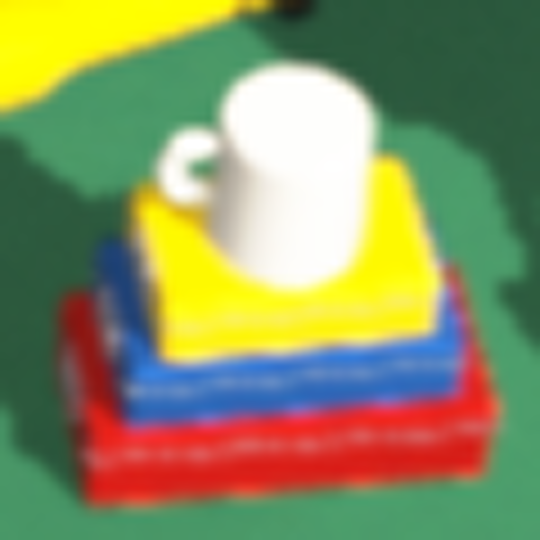

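```bash
cat >> h.py <<'E'
from scipy.spatial.transform import Rotation as Ro
def plan(x=None,y=None,z=None,jaw=None):
    s=robot.read_state();R=Ro.from_rotvec(s["orientation"]).as_matrix();p=np.array(s["tool_pos"])
    ja=np.degrees(np.arctan2(R[1,1],R[0,1]))
    t=np.array([p[i] if v is None else v for i,v in enumerate((x,y,z))])
    d=R.T@(t-p)*100
    print("t",round(s["t"],2),"pos",np.round(p*1000,1),"jaw",round(ja,2),"tilt",np.round(R[:2,2],4),"open",round(s["opening"]*1000,1),"F",np.round(s["force"],1))
    turn=None if jaw is None else (ja-jaw+90)%180-90
    print("shift cm",d.round(2),"turn deg",turn)
E
python3 -c "
from h import *
plan(.405,.317,.2316,64)"
```

```text
t 0.1 pos [154.5 579.3 231.7] jaw 75.06 tilt [-0.0005 -0.0015] open 92.9 F [-0.4  0.2  0.1]
shift cm [-30.96 -18.88   0.04] turn deg 11.05676946156673
```

Emit:
carry_out --commands '[[[-1.5,-0.9,0,0],[-2.6,-1.6,0,0],[-2.6,-1.6,0,0],[-2.6,-1.6,0,0],[-2.6,-1.6,0,0],[-2.6,-1.6,0,0],[-2.6,-1.6,0,0],[-2.6,-1.6,0,0],[-2.6,-1.6,0,0],[-2.6,-1.6,0,0],[-2.6,-1.6,0,0],[-2.6,-1.6,0,0],[-0.86,-0.38,0,0],[0,0,0,5.5],[0,0,0,5.5],[0,0,0,0],[0,0,0,0],[0,0,0,0]]]' --claw 9.3

```text
t: 1.6
tool_pos: [0.4048, 0.3178, 0.2324]
orientation: [-0.7, -3.062, 0.0]
force: [-0.0, 0.1, -0.5]
opening: 0.0932
```

```bash
python3 -c "
from h import *
plan(.405,.317,.118,64)"
```

```text
t 1.6 pos [404.8 317.8 232.4] jaw 64.27 tilt [-0.0005 -0.0001] open 93.2 F [-0.   0.1 -0.5]
shift cm [-0.06 -0.05 11.44] turn deg 0.26556845408811114
```

Emit:
carry_out --commands '[[[0,0,2,0],[0,0,2,0],[0,0,2,0],[0,0,2,0],[0,0,1.4,0],[0,0,1,0],[0,0,0.7,0],[0,0,0.3,0],[0,0,0,0],[0,0,0,0],[0,0,0,0]]]'

```text
t: 2.52
tool_pos: [0.4058, 0.3179, 0.1198]
orientation: [0.705, 3.06, 0.002]
force: [-0.8, 0.6, 0.3]
opening: 0.093
```

Emit:
carry_out --commands '[[[0,0,0,0],[0,0,0,0],[0,0,0,0],[0,0,0,0],[0,0,0,0],[0,0,0,0],[0,0,0,0],[0,0,0,0],[0,0,0,0],[0,0,0,0],[0,0,0,0],[0,0,0,0]]]' --claw 4.2 --grip_force 12

```text
t: 3.52
tool_pos: [0.4052, 0.3175, 0.1186]
orientation: [0.705, 3.061, 0.0]
force: [0.5, -0.3, -0.8]
opening: 0.0492
```

```bash
python3 -c "
from h import *
plan(.405,.317,.118,64)
for n in P: cv2.imwrite(f'pics/{n}1.png',robot.read_camera(n)[:,:,::-1])
a=cv2.imread('pics/scene1.png')[165:285,300:440];cv2.imwrite('pics/s1.png',cv2.resize(a,None,fx=5,fy=5,interpolation=2))"
```

```text
t 3.52 pos [405.2 317.5 118.6] jaw 64.06 tilt [0. 0.] open 49.2 F [ 0.5 -0.3 -0.8]
shift cm [-0.01 -0.05  0.06] turn deg 0.05809256630136872
```

View pics/s1.png

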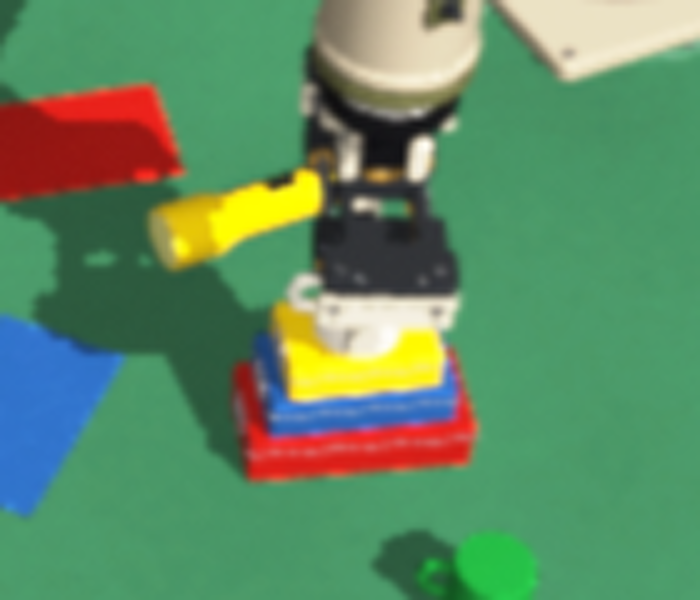

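Emit:
carry_out --commands '[[[0,0,-0.3,0],[0,0,-0.7,0],[0,0,-1.2,0],[0,0,-1.8,0],[0,0,-1.8,0],[0,0,-1.8,0],[0,0,-1.4,0],[0,0,-0.6,0],[0,0,0,0],[0,0,0,0]]]'

```text
t: 4.45
tool_pos: [0.4052, 0.3175, 0.2149]
orientation: [0.705, 3.061, 0.001]
force: [-0.7, 0.3, -1.6]
opening: 0.0493
```

```bash
python3 -c "
from h import *
plan(.623,-.2235,.2146,64)"
```

```text
t 4.45 pos [405.2 317.5 214.9] jaw 64.06 tilt [0.0006 0.0004] open 49.3 F [-0.7  0.3 -1.6]
shift cm [-4.325e+01 -3.913e+01  3.000e-02] turn deg 0.0581666870193942
```

Emit:
carry_out --commands '[[[-1,-0.9,0,0],[-2,-1.8,0,0],[-2.6,-2.35,0,0],[-2.6,-2.35,0,0],[-2.6,-2.35,0,0],[-2.6,-2.35,0,0],[-2.6,-2.35,0,0],[-2.6,-2.35,0,0],[-2.6,-2.35,0,0],[-2.6,-2.35,0,0],[-2.6,-2.35,0,0],[-2.6,-2.35,0,0],[-2.6,-2.35,0,0],[-2.6,-2.35,0,0],[-2.6,-2.35,0,0],[-2.6,-2.35,0,0],[-2,-1.8,0,0],[-1.25,-1.13,0,0],[-0.6,-0.6,0,0],[0,0,0,0]]]'

```text
t: 6.12
tool_pos: [0.6223, -0.2249, 0.2127]
orientation: [-0.707, -3.058, -0.0]
force: [0.1, -0.3, -1.3]
opening: 0.049
```

Emit:
carry_out --commands '[[[0,0,0,0],[0,0,0,0],[0,0,0,0],[0,0,0,0]]]'

```text
t: 6.45
tool_pos: [0.6228, -0.2224, 0.2149]
orientation: [0.703, 3.062, 0.0]
force: [-0.1, -0.5, -0.8]
opening: 0.0493
```

```bash
python3 -c "
from h import *
plan(.623,-.2235,.0276,64)
for n in P: cv2.imwrite(f'pics/{n}2.png',robot.read_camera(n)[:,:,::-1])
a=cv2.imread('pics/scene2.png')[85:205,190:330];cv2.imwrite('pics/s2.png',cv2.resize(a,None,fx=5,fy=5,interpolation=2))
a=cv2.imread('pics/top2.png')[170:250,190:290];cv2.imwrite('pics/t2.png',cv2.resize(a,None,fx=7,fy=7,interpolation=2))
"
```

```text
t 6.45 pos [ 622.8 -222.4  214.9] jaw 64.13 tilt [0.0002 0.0001] open 49.3 F [-0.1 -0.5 -0.8]
shift cm [-0.06 -0.09 18.73] turn deg 0.1342107885506607
```

View pics/s2.png

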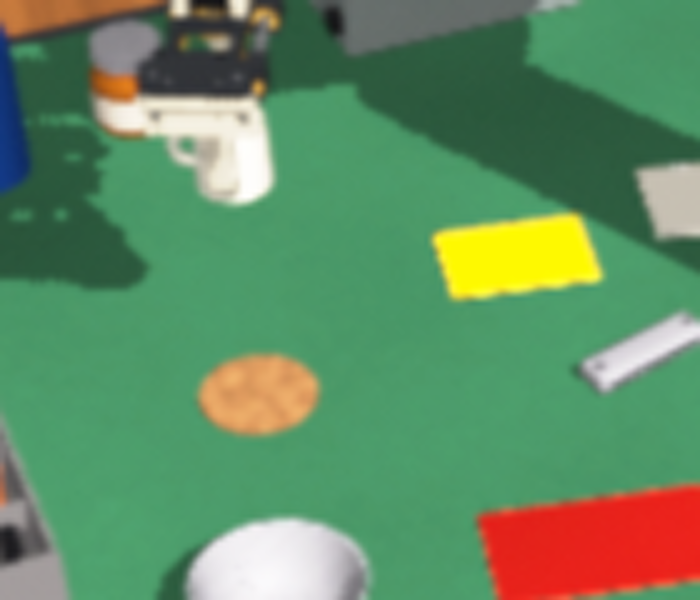

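View pics/t2.png

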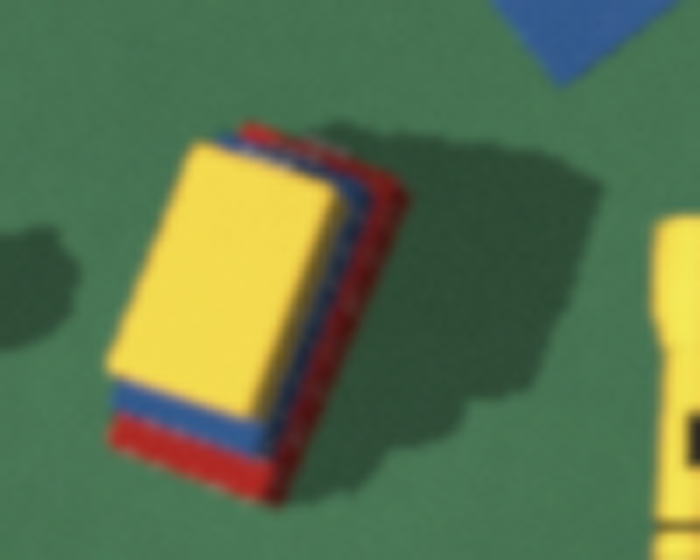

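```bash
python3 -c "
from h import *
a=np.linspace(0,2*np.pi,73)
for dx,dy in((0,0),(.002,0),(0,.002)):
  X=np.c_[.6228+dx+.025*np.cos(a),-.2224+dy+.025*np.sin(a),0*a+.1903]
  q=(proj('scene',X)-[190,85]+.5)*5-.5;print(q.min(0),q.max(0))
m=mask(cv2.imread('pics/scene2.png')[:,:,::-1].copy(),'white')
a=m[100:130,215:250]
for i,r in enumerate(a):print((i+100-85)*5,''.join('#' if v else '.' for v in r))
"
```

```text
[195.53090429 159.4427163 ] [271.02852188 203.38271906]
[192.6468081  160.13915665] [268.18182517 204.11241697]
[196.46316887 161.01617655] [272.01809243 205.0265944 ]
75 ...................................
80 ...................................
85 ...................................
90 ...................................
95 ...#######################.........
100 ..#########################........
105 ###########################........
110 ############################.......
115 ############################.......
120 ############################.......
125 #############################......
130 ....#########################......
135 ........#####################......
140 ........###...###############......
145 ........###...###############......
150 .........####################......
155 .........####################......
160 ..........####################.....
165 .............#################.....
170 ..............################.....
175 ..............################.....
180 ..............################.....
185 ...............##############......
190 ...............##############......
195 ................###########........
200 ....................#####..........
205 ...................................
210 ...................................
215 ...................................
220 ...................................
```

Emit:
carry_out --commands '[[[-0.11,-0.07,0.5,0],[0,0,1.5,0],[0,0,2.2,0],[0,0,2.2,0],[0,0,2.2,0],[0,0,2.2,0],[0,0,2.2,0],[0,0,1.6,0],[0,0,1.2,0],[0,0,0.8,0],[0,0,0.6,0],[0,0,0.4,0],[0,0,0.3,0],[0,0,0.2,0],[0,0,0.2,0],[0,0,0.2,0],[0,0,0.2,0],[0,0,0,0],[0,0,0,0],[0,0,0,0]]]'

```text
t: 8.22
tool_pos: [0.6236, -0.2247, 0.0278]
orientation: [0.705, 3.061, -0.0]
force: [-1.4, -0.2, -0.9]
opening: 0.049
```

```bash
python3 -c "
from h import *
plan(.6235,-.2235,.0276,64)"
```

```text
t 8.22 pos [ 623.6 -224.7   27.8] jaw 64.06 tilt [ 0.0001 -0.0001] open 49.0 F [-1.4 -0.2 -0.9]
shift cm [0.06 0.11 0.02] turn deg 0.05961282524141609
```

Emit:
carry_out --commands '[[[0,0,0.05,0],[0,0,0,0],[0,0,0,0]]]'

```text
t: 8.47
tool_pos: [0.6237, -0.2248, 0.0276]
orientation: [0.705, 3.061, -0.0]
force: [-2.1, 1.7, 4.6]
opening: 0.0492
```

Emit:
carry_out --commands '[[[0,0,0.05,0],[0,0,0,0],[0,0,0,0]]]'

```text
t: 8.72
tool_pos: [0.6237, -0.2248, 0.0276]
orientation: [0.705, 3.061, -0.0]
force: [-5.2, 2.8, 7.7]
opening: 0.0491
```

Emit:
carry_out --commands '[[[0,0,-0.05,0],[0,0,0,0],[0,0,0,0],[0,0,0,0],[0,0,0,0],[0,0,0,0],[0,0,0,0],[0,0,0,0]]]' --claw 7.5

```text
t: 9.38
tool_pos: [0.6236, -0.2247, 0.0271]
orientation: [-0.705, -3.061, 0.0]
force: [-0.5, -0.6, -0.8]
opening: 0.075
```

Emit:
carry_out --commands '[[[0,0,-0.5,0],[0,0,-1.5,0],[0,0,-2.2,0],[0,0,-2.2,0],[0,0,-2.2,0],[0,0,-2.2,0],[0,0,-2.2,0],[0,0,-2.2,0],[0,0,-2,0],[0,0,-1.2,0],[0,0,-0.6,0],[0,0,0,0],[0,0,0,0],[0,0,0,0]]]' --claw 9.3

```text
t: 10.55
tool_pos: [0.6228, -0.2244, 0.2153]
orientation: [-0.705, -3.059, -0.001]
force: [-0.3, 0.0, -0.8]
opening: 0.0928
```

```bash
cat >> h.py <<'E'
def shots(k,**rois):
    for n in P:
        im=robot.read_camera(n);cv2.imwrite(f'pics/{n}{k}.png',im[:,:,::-1])
        if n in rois:
            x0,y0,x1,y1,f=rois[n];cv2.imwrite(f'pics/{n}{k}c.png',cv2.resize(im[y0:y1,x0:x1,::-1],None,fx=f,fy=f,interpolation=2))
E
python3 - <<'E'
from h import *
plan(.4045,.3185,.2146,73)
shots(3,scene=(210,130,270,180,9),top=(195,180,255,250,8))
f=lambda u,v:(190+(u+.5)/7-.5,170+(v+.5)/7-.5)
c=[f(193,145),f(107,372),f(250,417),f(337,187)]
w=ray('top',c,.094)*1000;print(w.round(1),w.mean(0),rect('top',np.array(c),.094))
E
```

```text
t 10.55 pos [ 622.8 -224.4  215.3] jaw 64.06 tilt [-0.0024  0.0011] open 92.8 F [-0.3  0.  -0.8]
shift cm [43.38 39.27  0.18] turn deg -8.940640062814936
[[453.9 333.4]
 [368.8 357.4]
 [354.2 304.3]
 [439.8 279.2]] [404.16142265 318.59121346] [404.3, 318.3, 89.5, 56.0, -15.8]
```

View pics/scene3c.png

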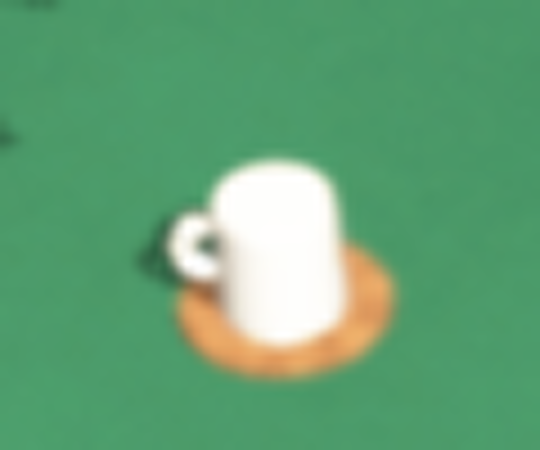

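View pics/top3c.png

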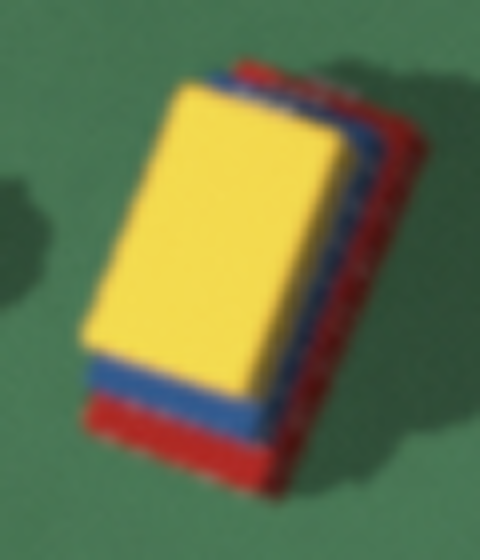

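View pics/scene3.png

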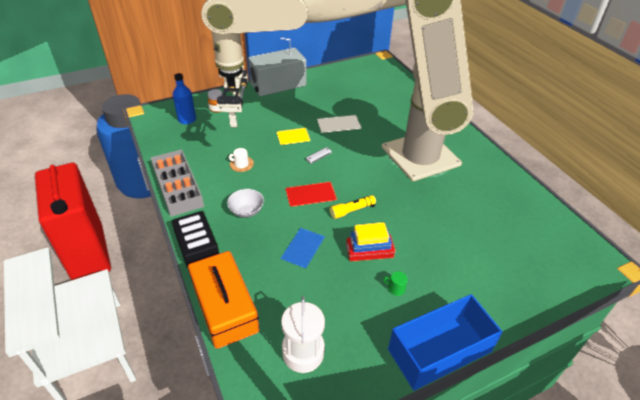

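Run:
```python
from h import *
z=lambda q:(q-[210,130]+.5)*9-.5
a=np.linspace(0,2*np.pi,73)
for r,zz,c in((.042,.003,(.623,-.2235)),(.025,.003,(.623,-.2235)),(.0235,.055,(.623,-.2235))):
  q=z(proj('scene',np.c_[c[0]+r*np.cos(a),c[1]+r*np.sin(a),0*a+zz]));print(r,q.min(0).round(1),q.max(0).round(1))
im=cv2.imread('pics/top3.png')[:,:,::-1].copy()
b=blobs(mask(im,'white'),(395,115,455,175))[0];print(cv2.boundingRect(b))
cv2.imwrite('pics/t3k.png',cv2.resize(im[120:175,395:455,::-1],None,fx=9,fy=9,interpolation=2))
z=lambda q:(q-[395,120]+.5)*9-.5
for r,zz,c in((.042,.003,(.623,-.2235)),(.0235,.055,(.623,-.2235))):
  q=z(proj('top',np.c_[c[0]+r*np.cos(a),c[1]+r*np.sin(a),0*a+zz]));print(r,q.min(0).round(1),q.max(0).round(1))
```

```text
0.042 [178.4 236.9] [389.7 373.3]
0.025 [221.3 263.8] [347.1 344.9]
0.0235 [211.9 165.5] [332.7 241.4]
(416, 134, 12, 17)
0.042 [126.2 113.5] [389.7 363.8]
0.0235 [224.6 108.4] [379.  254.6]
```

View pics/t3k.png

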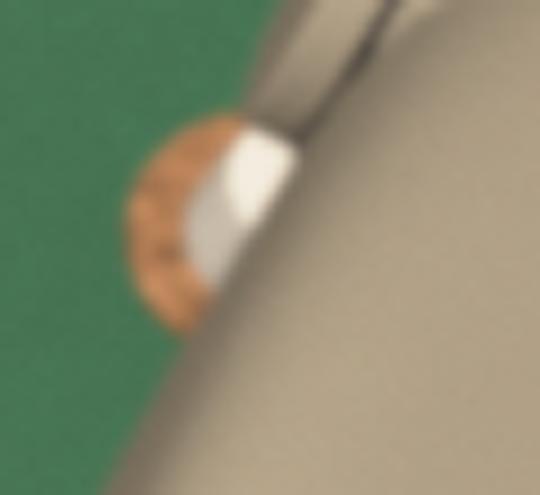

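Emit:
carry_out --commands '[[[1,0.9,0,0],[2,1.8,0,0],[2.6,2.35,0,0],[2.6,2.35,0,0],[2.6,2.35,0,0],[2.6,2.35,0,0],[2.6,2.35,0,0],[2.6,2.35,0,0],[2.6,2.35,0,0],[2.6,2.35,0,0],[2.6,2.35,0,0],[2.6,2.35,0,0],[2.6,2.35,0,0],[2.6,2.35,0,0],[2.6,2.35,0,0],[2.6,2.35,0,0],[2,1.8,0,0],[1.25,1.13,0,0],[0.6,0.6,0,0],[0,0,0,-5]]]'

```text
t: 12.32
tool_pos: [0.4047, 0.3176, 0.2163]
orientation: [-0.569, -3.088, 0.001]
force: [0.3, 0.5, -0.0]
opening: 0.0931
```

Emit:
carry_out --commands '[[[0,0,0,-5],[0,0,0,0],[0,0,0,0],[0,0,0,0],[0,0,0,0]]]'

```text
t: 12.73
tool_pos: [0.406, 0.3159, 0.2169]
orientation: [-0.44, -3.11, 0.0]
force: [-0.4, -0.3, -0.2]
opening: 0.0929
```

Run:
```python
from h import *
plan(.4043,.3185,.086,74)
im=cv2.imread("pics/scene3.png")[205:265,340:400];cv2.imwrite("pics/s3k.png",cv2.resize(im,None,fx=9,fy=9,interpolation=2))
c,s=np.cos(np.radians(-16)),np.sin(np.radians(-16))
for cx,cy,L,W,z in((.4043,.3185,.09,.056,.094),):
  X=[[cx+a*L/2*c-b*W/2*s,cy+a*L/2*s+b*W/2*c,z] for a,b in((1,1),(-1,1),(-1,-1),(1,-1))]
  print(((proj('scene',X)-[340,205]+.5)*9-.5).round(0).tolist())
```

```text
t 12.73 pos [406.  315.9 216.9] jaw 73.9 tilt [-0.0002 -0.0002] open 92.9 F [-0.4 -0.3 -0.2]
shift cm [ 0.23  0.2  13.09] turn deg -0.09705966550953349
[[167.0, 310.0], [442.0, 279.0], [396.0, 151.0], [129.0, 181.0]]
```

View pics/s3k.png

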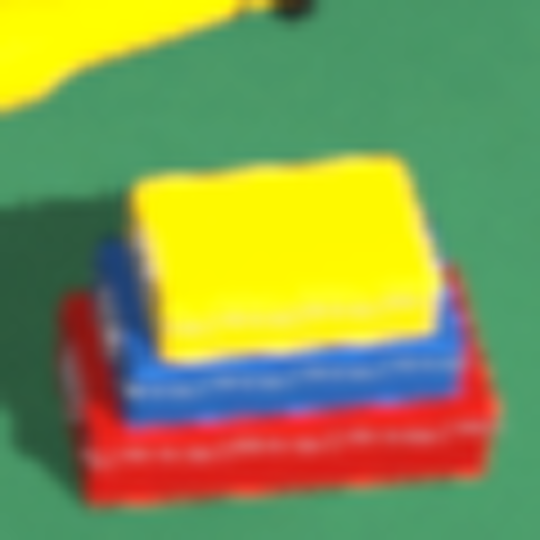

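Emit:
carry_out --commands '[[[0.23,0.2,0.5,0],[0,0,1.5,0],[0,0,2,0],[0,0,2,0],[0,0,2,0],[0,0,2,0],[0,0,1.4,0],[0,0,0.9,0],[0,0,0.5,0],[0,0,0.3,0],[0,0,0,0],[0,0,0,0],[0,0,0,0]]]'

```text
t: 13.82
tool_pos: [0.4048, 0.3194, 0.0872]
orientation: [0.436, 3.11, 0.002]
force: [-0.4, 0.1, -0.1]
opening: 0.0926
```

Emit:
carry_out --commands '[[[0,0,0,0],[0,0,0,0],[0,0,0,0],[0,0,0,0],[0,0,0,0],[0,0,0,0],[0,0,0,0],[0,0,0,0],[0,0,0,0],[0,0,0,0],[0,0,0,0],[0,0,0,0]]]' --claw 5 --grip_force 15

```text
t: 14.82
tool_pos: [0.4042, 0.3189, 0.0862]
orientation: [-0.436, -3.111, -0.0]
force: [-0.0, -0.5, 0.2]
opening: 0.0558
```

```bash
python3 -c "
from h import *
plan(.4043,.3185,.086,74)"
```

```text
t 14.82 pos [404.2 318.9  86.2] jaw 74.06 tilt [-0.  0.] open 55.8 F [-0.  -0.5  0.2]
shift cm [-0.03 -0.04  0.02] turn deg 0.05864955630350721
```

Emit:
carry_out --commands '[[[0,0,-0.3,0],[0,0,-0.6,0],[0,0,-1.2,0],[0,0,-1.8,0],[0,0,-1.8,0],[0,0,-1.8,0],[0,0,-1.4,0],[0,0,-0.8,-2.2],[0,0,-0.3,-2.2],[0,0,0,0],[0,0,0,0],[0,0,0,0]]]'

```text
t: 15.82
tool_pos: [0.404, 0.3188, 0.1862]
orientation: [-0.318, -3.125, 0.0]
force: [0.0, 0.3, -1.3]
opening: 0.0562
```

```bash
python3 -c "
from h import *
plan(.389,-.298,.186,78.5)"
```

```text
t 15.82 pos [404.  318.8 186.2] jaw 78.39 tilt [-0.0001 -0.0001] open 56.2 F [ 0.   0.3 -1.3]
shift cm [-1.094e+01 -6.072e+01  3.000e-02] turn deg -0.11232855679490683
```

Emit:
carry_out --commands '[[[-0.2,-1.1,0,0],[-0.35,-1.9,0,0],[-0.57,-3.15,0,0],[-0.57,-3.15,0,0],[-0.57,-3.15,0,0],[-0.57,-3.15,0,0],[-0.57,-3.15,0,0],[-0.57,-3.15,0,0],[-0.57,-3.15,0,0],[-0.57,-3.15,0,0],[-0.57,-3.15,0,0],[-0.57,-3.15,0,0],[-0.57,-3.15,0,0],[-0.57,-3.15,0,0],[-0.57,-3.15,0,0],[-0.57,-3.15,0,0],[-0.57,-3.15,0,0],[-0.57,-3.15,0,0],[-0.57,-3.15,0,0],[-0.45,-2.5,0,0]]]'

```text
t: 17.48
tool_pos: [0.3893, -0.2834, 0.1857]
orientation: [-0.319, -3.125, 0.0]
force: [0.8, -0.4, -0.6]
opening: 0.0558
```

Emit:
carry_out --commands '[[[-0.25,-1.1,0,0],[0,-0.57,0,0],[0,0,0,0],[0,0,0,0],[0,0,0,0],[0,0,0,0]]]'

```text
t: 17.98
tool_pos: [0.3901, -0.2968, 0.1862]
orientation: [0.314, 3.126, 0.0]
force: [0.9, 0.2, -1.1]
opening: 0.0556
```

```bash
python3 -c "
from h import *
plan(.389,-.298,.0232,78.5)
shots(4,top=(195,180,255,250,8),scene=(245,80,345,155,7))"
```

```text
t 17.98 pos [ 390.1 -296.8  186.2] jaw 78.54 tilt [0.0002 0.0002] open 55.6 F [ 0.9  0.2 -1.1]
shift cm [ 0.08 -0.15 16.3 ] turn deg 0.03655591282957005
```

View pics/top4c.png

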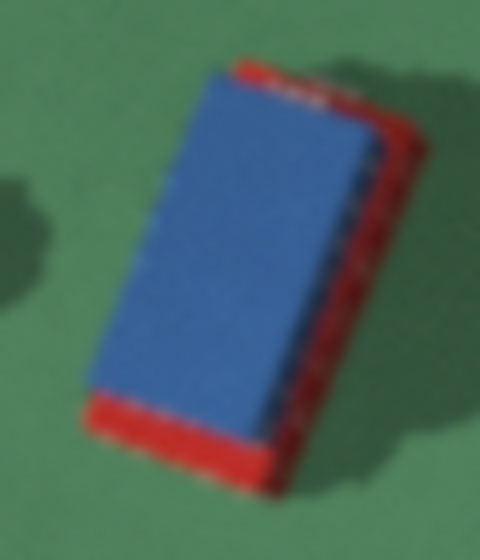

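View pics/scene4c.png

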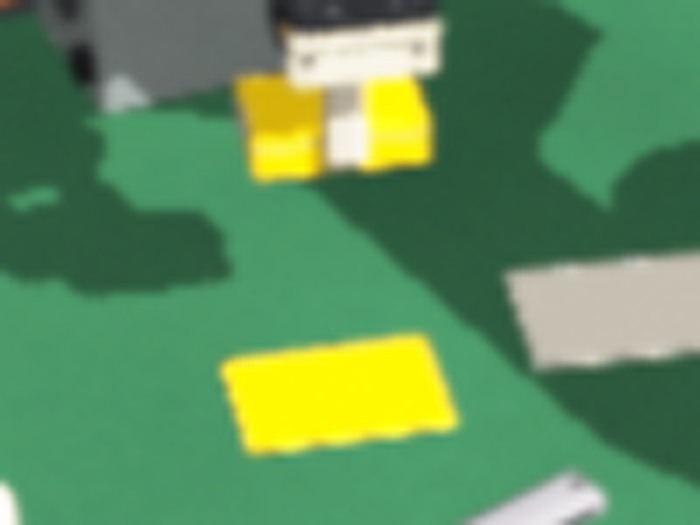

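```bash
cat >> h.py <<'E'
def box(cx,cy,ang,L,W,z):
    c,s=np.cos(np.radians(ang)),np.sin(np.radians(ang))
    return np.array([[cx+a*L/2*c-b*W/2*s,cy+a*L/2*s+b*W/2*c,z] for a,b in((1,1),(-1,1),(-1,-1),(1,-1))])
def zoom(n,X,x0,y0,f): return ((proj(n,X)-[x0,y0]+.5)*f-.5).round(1).tolist()
E
python3 -c "
from h import *
print(zoom('scene',box(.3901,-.2968,-11.5,.09,.056,.166),245,80,7))
print(zoom('scene',box(.3901,-.2968,-11.5,.09,.056,.194),245,80,7))
f=lambda u,v:(195+(u+.5)/8-.5,180+(v+.5)/8-.5)
c=[f(216,78),f(90,388),f(265,442),f(385,138)]
w=ray('top',c,.066)*1000;print(w.round(1).tolist(),w.mean(0),rect('top',np.array(c),.066))
"
```

```text
[[254.6, 183.7], [426.6, 162.6], [403.0, 104.4], [234.5, 124.4]]
[[252.8, 136.9], [426.7, 116.1], [402.8, 58.2], [232.5, 78.0]]
[[463.0, 329.6], [358.6, 362.0], [342.9, 303.8], [444.5, 272.1]] [402.27803273 316.87467275] [401.9, 317.0, 109.3, 60.4, -17.3]
```

Emit:
carry_out --commands '[[[0.03,-0.15,0.5,0],[0,0,1.5,0],[0,0,2.2,0],[0,0,2.2,0],[0,0,2.2,0],[0,0,2.2,0],[0,0,1.6,0],[0,0,1.2,0],[0,0,0.8,0],[0,0,0.5,0],[0,0,0.4,0],[0,0,0.3,0],[0,0,0.2,0],[0,0,0.2,0],[0,0,0.2,0],[0,0,0.2,0],[0,0,0,0],[0,0,0,0],[0,0,0,0]]]'

```text
t: 19.67
tool_pos: [0.3898, -0.2997, 0.0228]
orientation: [0.316, 3.125, -0.001]
force: [-0.4, 1.2, 4.9]
opening: 0.0563
```

```bash
python3 -c "
from h import *
plan(.3895,-.298,.0232,78.5)"
```

```text
t 19.67 pos [ 389.8 -299.7   22.8] jaw 78.46 tilt [ 0.001  -0.0008] open 56.3 F [-0.4  1.2  4.9]
shift cm [ 0.06  0.16 -0.04] turn deg -0.043783711713146545
```

Emit:
carry_out --commands '[[[0,0,-0.3,0],[0.03,0.13,0,0],[0,0,0,0],[0,0,0,0],[0,0,0.15,0],[0,0,0.13,0],[0,0,0,0],[0,0,0,0],[0,0,0,0]]]'

```text
t: 20.42
tool_pos: [0.3893, -0.298, 0.0227]
orientation: [-0.316, -3.126, -0.0]
force: [-2.1, 1.9, 5.3]
opening: 0.0559
```

Emit:
carry_out --commands '[[[0,0,0,0],[0,0,0,0],[0,0,0,0],[0,0,0,0],[0,0,0,0],[0,0,0,0],[0,0,0,0],[0,0,0,0]]]' --claw 8

```text
t: 21.08
tool_pos: [0.3892, -0.298, 0.0223]
orientation: [-0.316, -3.126, -0.0]
force: [0.3, -0.3, 0.7]
opening: 0.0801
```

Emit:
carry_out --commands '[[[0,0,-0.5,0],[0,0,-1.5,0],[0,0,-2.2,0],[0,0,-2.2,0],[0,0,-2.2,0],[0,0,-2.2,0],[0,0,-2.2,0],[0,0,-2,0],[0,0,-1,0],[0,0,-0.3,0],[0,0,0,0],[0,0,0,0],[0,0,0,0]]]' --claw 9.3

```text
t: 22.17
tool_pos: [0.3885, -0.2973, 0.1836]
orientation: [-0.316, -3.124, -0.003]
force: [0.1, 0.2, 0.4]
opening: 0.0927
```

```bash
python3 -c "
from h import *
plan(.402,.317,.186,73)
shots(5,top=(415,190,495,260,7),scene=(245,80,345,155,7))
print(zoom('scene',box(.389,-.298,-11.4,.09,.056,.031),245,80,7))
print(zoom('scene',box(.389,-.298,-11.4,.114,.08,.003),245,80,7))
print(zoom('top',box(.389,-.298,-11.4,.09,.056,.031),415,190,7))
"
```

```text
t 22.17 pos [ 388.5 -297.3  183.6] jaw 78.46 tilt [-0.0019  0.0018] open 92.7 F [0.1 0.2 0.4]
shift cm [10.97 60.46 -0.13] turn deg 5.4586891338123
[[264.3, 393.6], [427.5, 371.5], [404.8, 311.8], [244.8, 332.9]]
[[248.4, 451.2], [453.8, 422.8], [421.1, 337.4], [221.4, 364.0]]
[[234.2, 128.4], [195.3, 355.0], [341.2, 388.8], [377.8, 161.1]]
```

View pics/top5c.png

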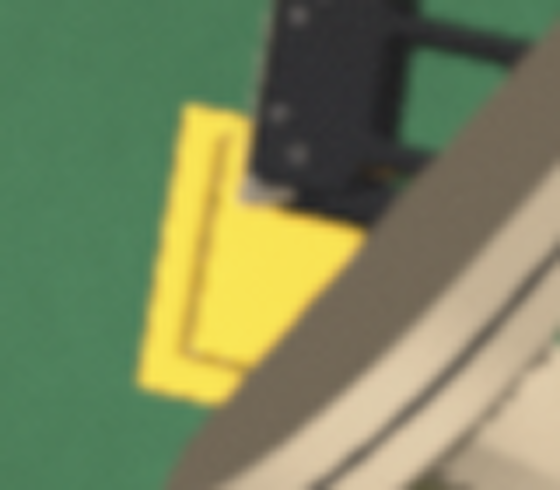

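View pics/scene5c.png

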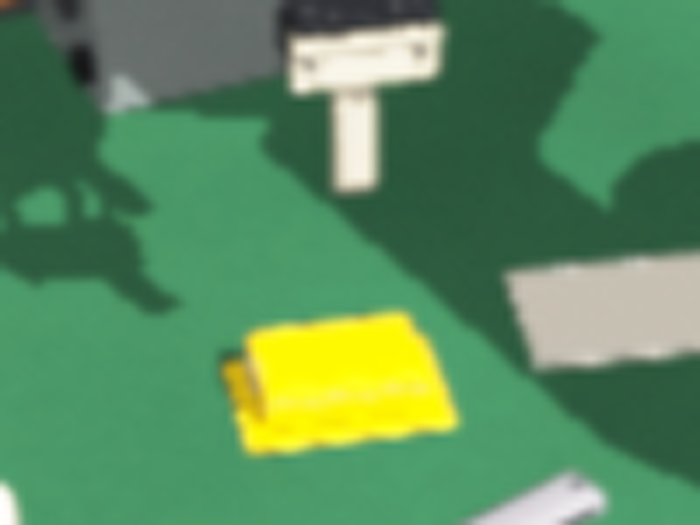

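Emit:
carry_out --commands '[[[0.2,1.1,0,0],[0.35,1.9,0,0],[0.57,3.15,0,0],[0.57,3.15,0,0],[0.57,3.15,0,0],[0.57,3.15,0,0],[0.57,3.15,0,0],[0.57,3.15,0,0],[0.57,3.15,0,0],[0.57,3.15,0,0],[0.57,3.15,0,0],[0.57,3.15,0,0],[0.57,3.15,0,0],[0.57,3.15,0,0],[0.57,3.15,0,0],[0.57,3.15,0,0],[0.57,3.15,0,0],[0.57,3.15,0,0],[0.57,3.15,0,0],[0.45,2.5,0,0]]]'

```text
t: 23.93
tool_pos: [0.4013, 0.3045, 0.1848]
orientation: [-0.314, -3.125, -0.0]
force: [0.7, 0.8, 0.3]
opening: 0.0928
```

Emit:
carry_out --commands '[[[0.25,1,0,0],[0,0.4,0,0],[0,0,0,2.75],[0,0,0,2.75],[0,0,0,0],[0,0,0,0],[0,0,0,0],[0,0,0,0]]]'

```text
t: 24.6
tool_pos: [0.4031, 0.3157, 0.1854]
orientation: [0.465, 3.107, -0.0]
force: [0.4, -0.6, 0.8]
opening: 0.093
```

Run:
```python
from h import *
plan(.402,.317,.056,73)
im=cv2.imread("pics/scene4.png")[205:265,340:400];cv2.imwrite("pics/s4k.png",cv2.resize(im,None,fx=9,fy=9,interpolation=2))
print(zoom('scene',box(.402,.317,-17,.112,.06,.066),340,205,9))
print(zoom('scene',box(.402,.317,-17,.112,.06,.036),340,205,9))
shots(6,top=(415,190,495,260,7))
print(zoom('top',box(.389,-.298,-11.4,.114,.08,.003),415,190,7))
print(zoom('top',box(.389,-.298,-11.4,.09,.056,.003),415,190,7))
```

```text
t 24.6 pos [403.1 315.7 185.4] jaw 72.98 tilt [ 0.     -0.0001] open 93.0 F [ 0.4 -0.6  0.8]
shift cm [ 0.14  0.1  12.94] turn deg -0.019396781661072282
[[130.7, 368.5], [468.9, 333.4], [423.4, 197.1], [94.7, 229.9]]
[[124.4, 427.9], [457.8, 392.7], [413.3, 256.6], [89.0, 289.5]]
[[186.9, 105.3], [137.8, 384.9], [341.3, 432.2], [386.4, 150.6]]
[[211.7, 141.0], [173.4, 362.0], [315.5, 395.0], [351.6, 172.9]]
```

View pics/s4k.png

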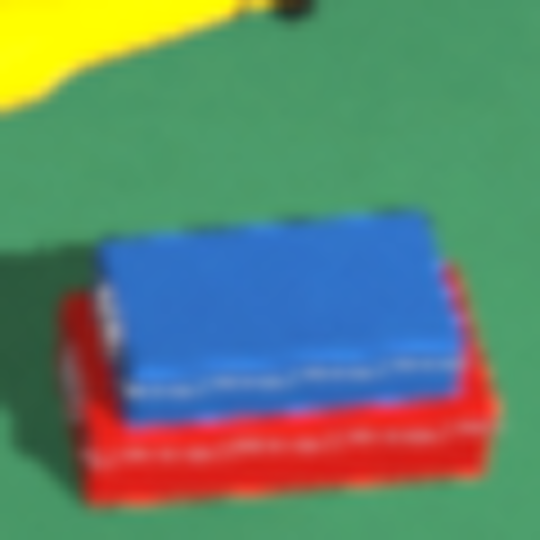

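View pics/top6c.png

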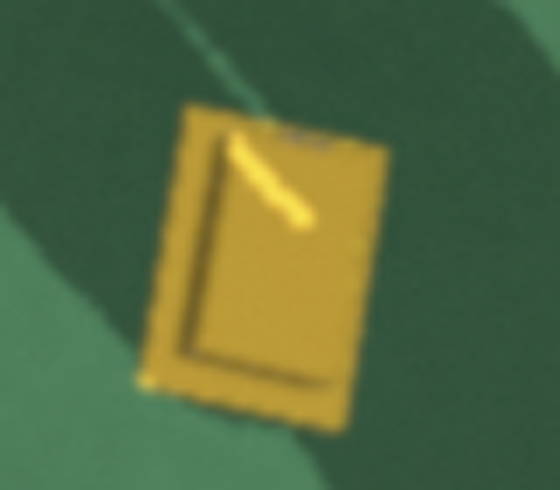

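Emit:
carry_out --commands '[[[0.12,0.1,0.5,0],[0,0,1.5,0],[0,0,2,0],[0,0,2,0],[0,0,2,0],[0,0,1.9,0],[0,0,1.4,0],[0,0,0.8,0],[0,0,0.5,0],[0,0,0.3,0],[0,0,0,0],[0,0,0,0],[0,0,0,0]]]'

```text
t: 25.78
tool_pos: [0.4028, 0.3179, 0.0574]
orientation: [0.465, 3.106, 0.002]
force: [-0.2, 0.9, 0.9]
opening: 0.0929
```

Emit:
carry_out --commands '[[[0,0,0,0],[0,0,0,0],[0,0,0,0],[0,0,0,0],[0,0,0,0],[0,0,0,0],[0,0,0,0],[0,0,0,0],[0,0,0,0],[0,0,0,0],[0,0,0,0],[0,0,0,0]]]' --claw 5.4 --grip_force 20

```text
t: 26.78
tool_pos: [0.4022, 0.3176, 0.0564]
orientation: [0.465, 3.107, 0.0]
force: [-0.0, 1.4, 0.7]
opening: 0.0601
```

```bash
python3 -c "
from h import *
plan(.402,.317,.056,73)"
```

```text
t 26.78 pos [402.2 317.6  56.4] jaw 72.96 tilt [0.0002 0.0003] open 60.1 F [-0.   1.4  0.7]
shift cm [ 0.   -0.07  0.04] turn deg -0.04172962064546937
```

Emit:
carry_out --commands '[[[0,0,-0.3,0],[0,0,-0.6,0],[0,0,-1.2,0],[0,0,-1.8,0],[0,0,-1.8,0],[0,0,-1.8,0],[0,0,-1.4,0],[0,0,-0.8,0],[0,0,-0.3,-3],[0,0,0,-6],[0,0,0,-6],[0,0,0,-6],[0,0,0,-6],[0,0,0,-6],[0,0,0,-6],[0,0,0,-6],[0,0,0,-6],[0,0,0,-4],[0,0,0,-2],[0,0,0,0]]]'

```text
t: 28.45
tool_pos: [0.402, 0.3173, 0.1565]
orientation: [1.076, -2.951, 0.0]
force: [-0.5, 0.1, -1.9]
opening: 0.0599
```

Emit:
carry_out --commands '[[[0,0,0,0],[0,0,0,0],[0,0,0,0],[0,0,0,0]]]'

```text
t: 28.78
tool_pos: [0.4021, 0.3175, 0.1564]
orientation: [1.072, -2.953, -0.0]
force: [-0.4, 0.2, -2.3]
opening: 0.0601
```

```bash
python3 -c "
from h import *
plan(.5808,.2236,.1564,129.9)"
```

```text
t 28.78 pos [402.1 317.5 156.4] jaw 129.92 tilt [-0. -0.] open 60.1 F [-0.4  0.2 -2.3]
shift cm [ -7.68 -18.67  -0.  ] turn deg 0.019014797503501768
```

Emit:
carry_out --commands '[[[-0.4,-0.9,0,0],[-1,-2.4,0,0],[-1,-2.4,0,0],[-1,-2.4,0,0],[-1,-2.4,0,0],[-1,-2.4,0,0],[-1,-2.4,0,0],[-1,-2.4,0,0],[-0.28,-0.67,0,0],[0,-0.3,0,0],[0,0,0,0],[0,0,0,0],[0,0,0,0],[0,0,0,0]]]'

```text
t: 29.95
tool_pos: [0.5801, 0.2245, 0.1564]
orientation: [1.075, -2.952, -0.0]
force: [0.5, 0.1, -0.7]
opening: 0.0599
```

```bash
python3 -c "
from h import *
plan(.5808,.2236,.0234,129.9)
shots(7,top=(190,175,260,250,8),scene=(250,150,350,280,5))
import numpy as np
s=robot.read_state()['tool_pos']
print(zoom('scene',box(s[0],s[1],39.9,.112,.06,s[2]-.0204),250,150,5))
"
```

```text
t 29.95 pos [580.1 224.5 156.4] jaw 130.02 tilt [-0.0002  0.0001] open 59.9 F [ 0.5  0.1 -0.7]
shift cm [ 0.   -0.11 13.3 ] turn deg 0.12279709677230244
[[269.0, 420.2], [353.1, 289.5], [260.5, 257.9], [172.5, 385.3]]
```

View pics/scene7c.png

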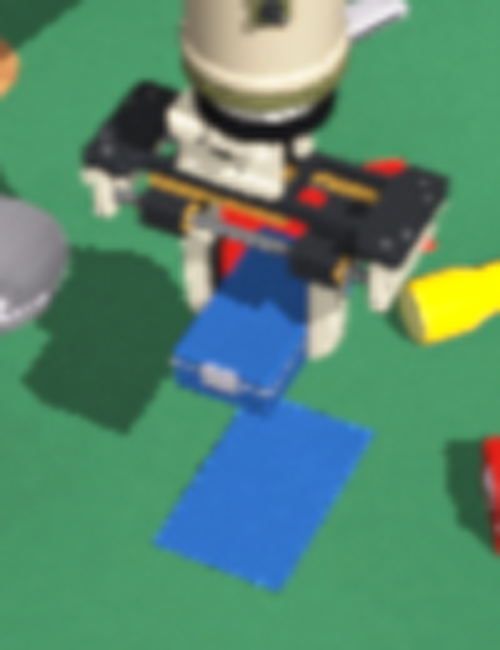

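View pics/top7c.png

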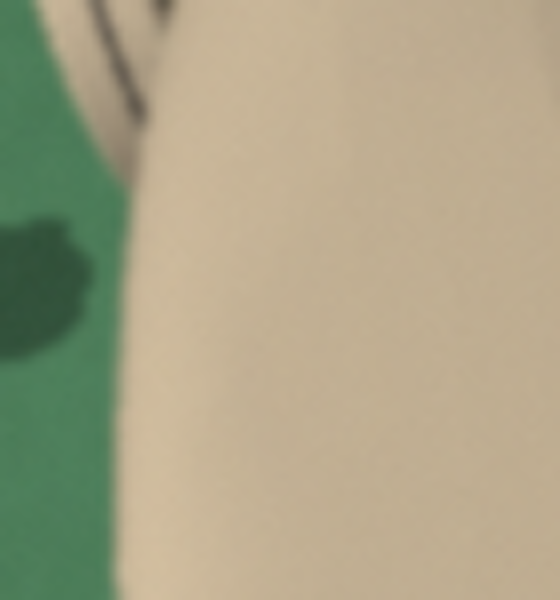

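Emit:
carry_out --commands '[[[0,-0.1,0.5,0],[0,0,1.5,0],[0,0,2,0],[0,0,2,0],[0,0,2,0],[0,0,1.6,0],[0,0,1.2,0],[0,0,0.8,0],[0,0,0.5,0],[0,0,0.4,0],[0,0,0.3,0],[0,0,0.2,0],[0,0,0.15,0],[0,0,0.1,0],[0,0,0,0],[0,0,0,0],[0,0,0,0]]]'

```text
t: 31.47
tool_pos: [0.5817, 0.223, 0.0241]
orientation: [-1.073, 2.952, -0.0]
force: [-0.7, 0.5, -2.4]
opening: 0.0595
```

```bash
python3 -c "
from h import *
plan(.5808,.2236,.0234,129.9)
shots(8,scene=(250,150,350,280,5))
s=robot.read_state()['tool_pos']
print(zoom('scene',box(s[0],s[1],39.9,.112,.06,s[2]-.0204),250,150,5))
print(zoom('scene',box(s[0],s[1],39.9,.112,.06,s[2]+.0096),250,150,5))
print(zoom('scene',box(.5808,.2236,39.9,.136,.084,.003),250,150,5))
"
```

```text
t 31.47 pos [581.7 223.   24.1] jaw 129.96 tilt [0.0004 0.0001] open 59.5 F [-0.7  0.5 -2.4]
shift cm [0.03 0.11 0.07] turn deg 0.05764747100926115
[[266.5, 568.1], [345.6, 438.0], [258.7, 406.7], [176.1, 533.6]]
[[266.4, 536.1], [346.6, 405.8], [258.4, 374.4], [174.7, 501.5]]
[[277.8, 590.9], [372.9, 432.1], [251.7, 388.6], [150.7, 542.1]]
```

View pics/scene8c.png

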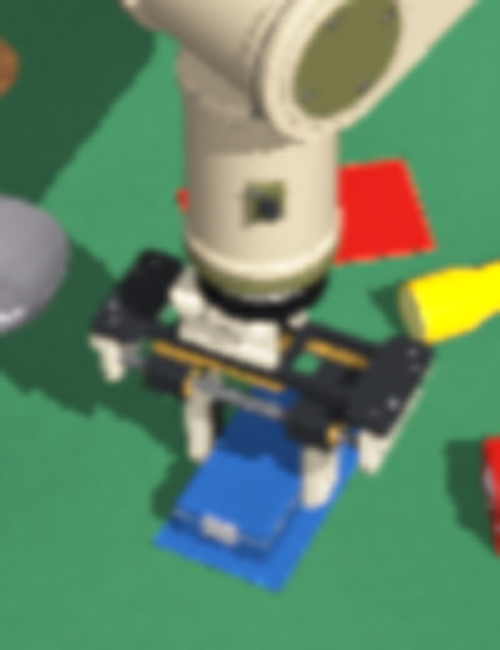

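Emit:
carry_out --commands '[[[0.03,0.08,0.05,0],[0,0,0.05,0],[0,0,0,0],[0,0,0,0],[0,0,0,0]]]'

```text
t: 31.98
tool_pos: [0.581, 0.2235, 0.0235]
orientation: [-1.073, 2.952, -0.0]
force: [-2.7, -1.6, 5.4]
opening: 0.0599
```

Emit:
carry_out --commands '[[[0,0,0.03,0],[0,0,0,0],[0,0,0,0]]]'

```text
t: 32.23
tool_pos: [0.581, 0.2235, 0.0235]
orientation: [-1.073, 2.952, 0.0]
force: [-3.5, -1.4, 8.2]
opening: 0.0598
```

Emit:
carry_out --commands '[[[0,0,-0.03,0],[0,0,0,0],[0,0,0,0],[0,0,0,0],[0,0,0,0],[0,0,0,0],[0,0,0,0],[0,0,0,0]]]' --claw 8.2

```text
t: 32.9
tool_pos: [0.5808, 0.2234, 0.0228]
orientation: [1.073, -2.952, 0.0]
force: [-0.4, 0.3, 0.1]
opening: 0.082
```

Emit:
carry_out --commands '[[[0,0,-0.5,0],[0,0,-1.5,0],[0,0,-2.2,0],[0,0,-2.2,0],[0,0,-2.2,0],[0,0,-2.2,0],[0,0,-2.2,0],[0,0,-1.5,0],[0.4,0.9,-0.5,0],[1,2.4,0,0],[1,2.4,0,0],[1,2.4,0,0],[1,2.4,0,0],[1,2.4,0,0],[1,2.4,0,0],[1,2.4,0,0],[0.3,0.9,0,0],[0,0,0,0],[0,0,0,0],[0,0,0,0]]]' --claw 9.3

```text
t: 34.57
tool_pos: [0.403, 0.3161, 0.1727]
orientation: [-1.073, 2.952, -0.001]
force: [0.2, 0.3, 0.1]
opening: 0.0928
```

```bash
python3 -c "
from h import *
plan(.402,.317,.056,73)
shots(9,scene=(250,200,350,280,7),top=(230,120,310,190,7))
print(zoom('scene',box(.5808,.2236,39.9,.112,.06,.003),250,200,7))
print(zoom('scene',box(.5808,.2236,39.9,.112,.06,.033),250,200,7))
print(zoom('top',box(.5808,.2236,39.9,.112,.06,.033),230,120,7))
"
```

```text
t 34.57 pos [403.  316.1 172.7] jaw 129.95 tilt [ 0.0004 -0.0003] open 92.8 F [0.2 0.3 0.1]
shift cm [ 0.02  0.14 11.67] turn deg 56.94584582422843
[[375.9, 446.9], [486.5, 264.7], [364.8, 220.9], [249.4, 398.6]]
[[375.7, 402.1], [487.9, 219.6], [364.5, 175.7], [247.4, 353.6]]
[[110.2, 166.2], [276.7, 378.9], [398.1, 288.7], [230.7, 78.9]]
```

View pics/scene9c.png

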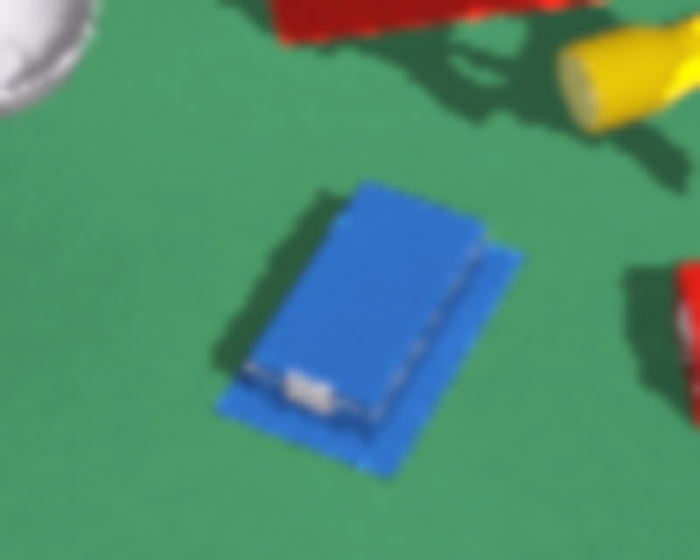

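View pics/top9c.png

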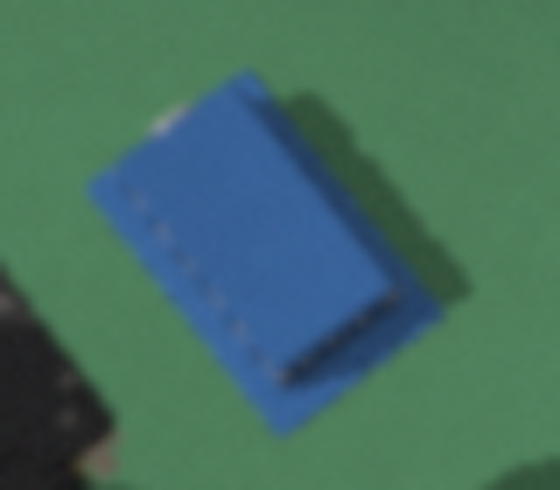

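View pics/top9.png

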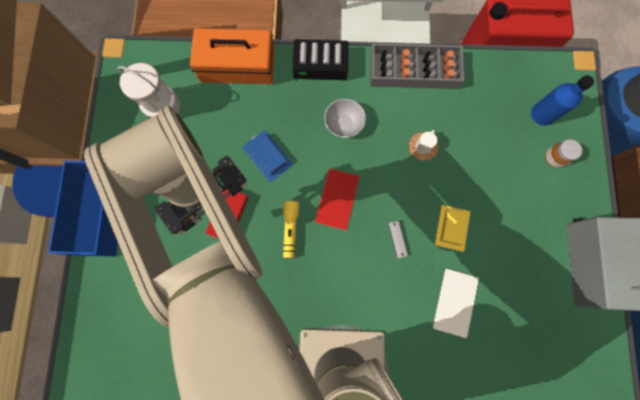

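Run:
```python
from h import *
im=cv2.imread("pics/scene8.png")[205:265,340:400];cv2.imwrite("pics/s8k.png",cv2.resize(im,None,fx=9,fy=9,interpolation=2))
im=cv2.imread("pics/top9.png")[180:250,195:255];cv2.imwrite("pics/t9k.png",cv2.resize(im,None,fx=8,fy=8,interpolation=2))
for z in(.036,0): print(zoom('scene',box(.402,.317,-17,.136,.066,z),340,205,9),zoom('top',box(.402,.317,-17,.136,.066,z),195,180,8))
```

```text
[[90.0, 438.9], [495.6, 396.0], [445.4, 246.5], [52.3, 286.3]] [[243.4, 58.8], [93.0, 434.7], [277.3, 498.8], [423.8, 119.7]]
[[83.2, 507.9], [482.0, 465.0], [433.1, 315.8], [46.3, 355.8]] [[267.4, 82.3], [122.5, 446.6], [300.9, 508.6], [442.2, 141.4]]
```

View pics/s8k.png

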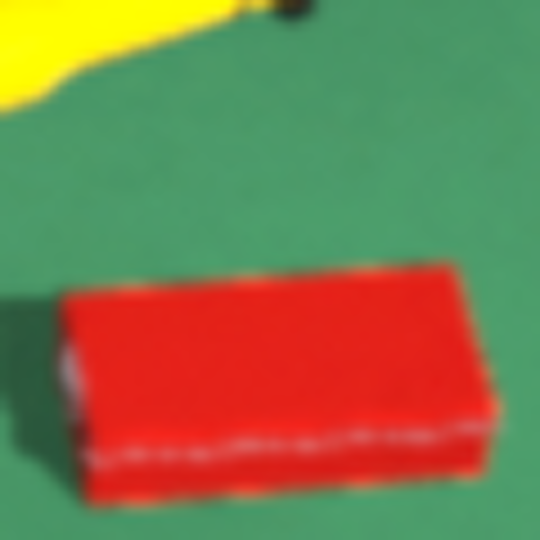

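View pics/t9k.png

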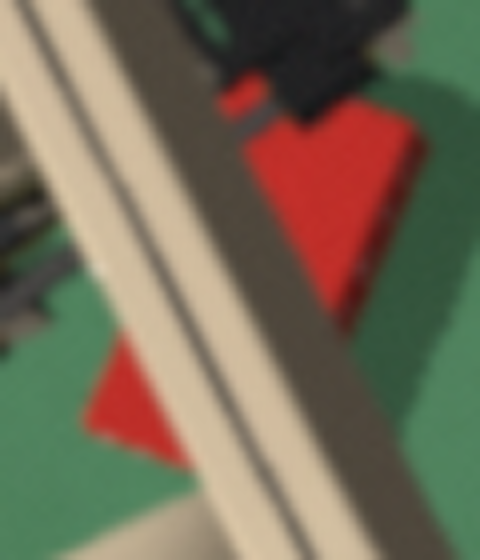

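Run:
```python
from h import *
f=lambda u,v:(340+(u+.5)/9-.5,205+(v+.5)/9-.5)
b=ray('scene',[f(90,505),f(485,475)],0)*1000
t=ray('scene',[f(62,293),f(455,265),f(496,405)],.036)*1000
g=lambda u,v:(195+(u+.5)/8-.5,180+(v+.5)/8-.5)
k=ray('top',[g(83,425),g(235,62),g(420,132),g(190,466)],.036)*1000
for n,w in(("base",b),("top",t),("topcam",k)):
    print(n,w.round(1).tolist(),np.degrees(np.arctan2(*(w[0]-w[1])[::-1])))
w=k[2]-k[1];print(np.degrees(np.arctan2(w[1],w[0]))+90,np.linalg.norm(w))
im=cv2.imread('pics/scene8.png')[:,:,::-1].copy()
m=blobs(mask(im,'red'),(340,225,400,265))[0]
q=cv2.approxPolyDP(m,2.5,True)[:,0];print(q.tolist())
for a in((-17,),(-19,),(-21,)):
  print(a,zoom('scene',box(.402,.317,a[0],.136,.066,.0),340,205,9)[:2])
```

```text
base [[474.1, 328.5], [348.0, 372.5]] -19.21258397149314
top [[455.8, 269.5], [328.7, 313.8], [348.5, 371.8]] -19.218219020427355
topcam [[349.8, 372.1], [475.5, 331.5], [453.1, 266.6], [337.3, 335.2]] 162.08844360967382
-19.034371509913782 68.64695753258405
[[390, 236], [347, 238], [349, 259], [392, 257], [394, 248]]
(-17,) [[83.2, 507.9], [482.0, 465.0]]
(-19,) [[78.6, 502.6], [480.4, 470.9]]
(-21,) [[74.1, 497.2], [478.4, 476.7]]
```

Emit:
carry_out --commands '[[[0,0,0,3],[0,0,0,6],[0,0,0,6],[0,0,0,6],[0,0,0,6],[0,0,0,6],[0,0,0,6],[0,0,0,6],[0,0,0,6],[0,0,0,5],[0,0,0,2.8],[0,0,0,0],[0,0,0,0],[0,0,0,0],[0,0,0,0]]]'

```text
t: 35.92
tool_pos: [0.4026, 0.3163, 0.1728]
orientation: [-0.513, -3.099, 0.0]
force: [-0.7, 0.5, 0.1]
opening: 0.0929
```

```bash
python3 -c "
from h import *
plan(.4018,.3205,.022,71.2)"
```

```text
t 35.92 pos [402.6 316.3 172.8] jaw 71.21 tilt [-0.0001 -0.0001] open 92.9 F [-0.7  0.5  0.1]
shift cm [ 0.21  0.38 15.08] turn deg 0.006232552360401655
```

Emit:
carry_out --commands '[[[0.2,0.35,0.5,0],[0,0,1.5,0],[0,0,2.2,0],[0,0,2.2,0],[0,0,2.2,0],[0,0,2,0],[0,0,1.6,0],[0,0,1.2,0],[0,0,0.8,0],[0,0,0.5,0],[0,0,0.3,0],[0,0,0,0],[0,0,0,0],[0,0,0,0]]]'

```text
t: 37.08
tool_pos: [0.4022, 0.3209, 0.0238]
orientation: [0.514, 3.098, 0.002]
force: [0.3, 0.4, 0.7]
opening: 0.0925
```

Emit:
carry_out --commands '[[[0,0,0,0],[0,0,0,0],[0,0,0,0],[0,0,0,0],[0,0,0,0],[0,0,0,0],[0,0,0,0],[0,0,0,0],[0,0,0,0],[0,0,0,0],[0,0,0,0],[0,0,0,0]]]' --claw 6 --grip_force 28

```text
t: 38.08
tool_pos: [0.4017, 0.3205, 0.023]
orientation: [0.514, 3.099, 0.0]
force: [-0.0, -0.3, 3.4]
opening: 0.0658
```

Emit:
carry_out --commands '[[[0,0,-0.3,0],[0,0,-0.6,0],[0,0,-1.2,0],[0,0,-1.8,0],[0,0,-1.8,0],[0,0,-1.8,0],[0,0,-1.4,0],[0,0,-0.8,-2.9],[0,0,-0.3,-2.9],[0,0,0,0],[0,0,0,0],[0,0,0,0]]]'

```text
t: 39.08
tool_pos: [0.4013, 0.3203, 0.1227]
orientation: [-0.359, -3.121, 0.001]
force: [-0.3, -0.1, -3.7]
opening: 0.0661
```

```bash
python3 -c "
from h import *
plan(.4605,.0205,.122,77.05)"
```

```text
t 39.08 pos [401.3 320.3 122.7] jaw 76.86 tilt [-0.0005 -0.0004] open 66.1 F [-0.3 -0.1 -3.7]
shift cm [-12.58 -27.84   0.08] turn deg -0.18593803077972382
```

Emit:
carry_out --commands '[[[-0.5,-1.1,0,0],[-1.25,-2.78,0,0],[-1.25,-2.78,0,0],[-1.25,-2.78,0,0],[-1.25,-2.78,0,0],[-1.25,-2.78,0,0],[-1.25,-2.78,0,0],[-1.25,-2.78,0,0],[-1.25,-2.78,0,0],[-1.25,-2.78,0,0],[-0.6,-1.2,0,0],[-0.23,-0.54,0,-0.15],[0,0,0,0],[0,0,0,0],[0,0,0,0],[0,0,0,0]]]'

```text
t: 40.42
tool_pos: [0.4609, 0.0217, 0.1227]
orientation: [-0.351, -3.122, -0.0]
force: [-0.6, 0.6, -4.3]
opening: 0.0657
```

```bash
python3 -c "
from h import *
plan(.4605,.0205,.026,77.05)
shots(10,scene=(270,120,370,225,6))
s=robot.read_state()['tool_pos']
print(zoom('scene',box(s[0],s[1],-13,.136,.066,s[2]-.023),270,120,6))
print(zoom('scene',box(s[0],s[1],-13,.136,.066,s[2]+.013),270,120,6))
"
```

```text
t 40.42 pos [460.9  21.7 122.7] jaw 77.18 tilt [-0.0004  0.0003] open 65.7 F [-0.6  0.6 -4.3]
shift cm [ 0.01 -0.13  9.67] turn deg 0.13245761711290527
[[133.2, 372.1], [382.1, 338.6], [353.9, 260.5], [111.8, 291.8]]
[[131.9, 321.3], [384.8, 288.1], [356.1, 210.2], [110.2, 241.3]]
```

View pics/scene10c.png

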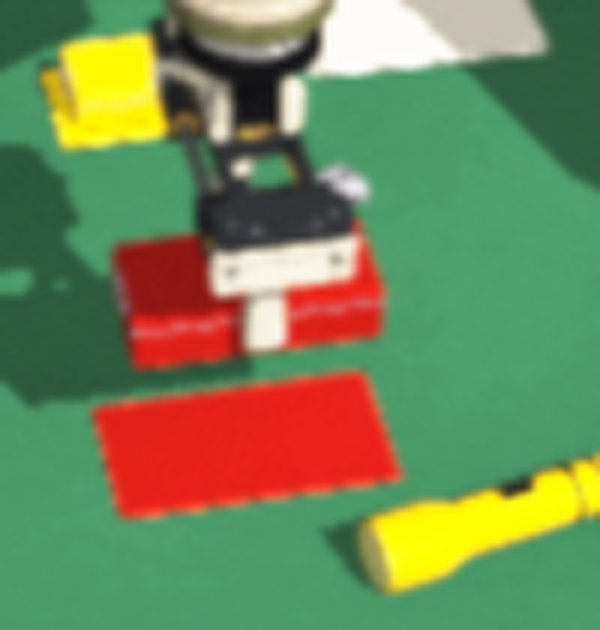

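Emit:
carry_out --commands '[[[0,-0.08,0.5,0],[0,0,1.2,0],[0,0,1.8,0],[0,0,1.8,0],[0,0,1.5,0],[0,0,1,0],[0,0,0.6,0],[0,0,0.4,0],[0,0,0.3,0],[0,0,0.2,0],[0,0,0.15,0],[0,0,0.1,0],[0,0,0,0],[0,0,0,0],[0,0,0,0]]]'

```text
t: 41.77
tool_pos: [0.4613, 0.0198, 0.0277]
orientation: [0.353, 3.121, 0.0]
force: [-0.8, -0.9, -3.3]
opening: 0.066
```

```bash
python3 -c "
from h import *
plan(.4605,.0205,.026,77.05)"
```

```text
t 41.77 pos [461.3  19.8  27.7] jaw 77.11 tilt [ 0.0006 -0.    ] open 66.0 F [-0.8 -0.9 -3.3]
shift cm [0.1  0.04 0.17] turn deg 0.05804956790684912
```

Emit:
carry_out --commands '[[[0.08,0.04,0.08,0],[0,0,0.05,0],[0,0,0.04,0],[0,0,0,0],[0,0,0,0],[0,0,0,0]]]'

```text
t: 42.27
tool_pos: [0.4604, 0.0205, 0.026]
orientation: [-0.353, -3.122, -0.0]
force: [-4.7, 2.1, 5.1]
opening: 0.0659
```

Emit:
carry_out --commands '[[[0,0,0.05,0],[0,0,0,0],[0,0,0,0]]]'

```text
t: 42.52
tool_pos: [0.4604, 0.0205, 0.026]
orientation: [-0.353, -3.122, -0.0]
force: [-7.9, 0.8, 11.9]
opening: 0.0655
```

Seated (force +12 N against −4 hanging). Release, back straight up, then swing away for a clear check.

Emit:
carry_out --commands '[[[0,0,-0.05,0],[0,0,0,0],[0,0,0,0],[0,0,0,0],[0,0,0,0],[0,0,0,0],[0,0,0,0],[0,0,0,0]]]' --claw 8.6

```text
t: 43.18
tool_pos: [0.4603, 0.0204, 0.0256]
orientation: [-0.353, -3.122, 0.0]
force: [0.4, 0.6, 0.6]
opening: 0.0859
```

Emit:
carry_out --commands '[[[0,0,-0.5,0],[0,0,-1.5,0],[0,0,-2.2,0],[0,0,-2.2,0],[0,0,-2.2,0],[0,0,-2.2,0],[0,0,-2.2,0],[0,0,-2,0],[0,0,-1,0],[0,1,0,0],[0.5,3,0,0],[0.5,3,0,0],[0.5,3,0,0],[0.5,3,0,0],[0.5,3,0,0],[0.5,3,0,0],[0.5,3,0,0],[0.5,3,0,0],[0.5,3,0,0],[0.5,3,0,0]]]' --claw 9.3

```text
t: 44.85
tool_pos: [0.4795, 0.3357, 0.1835]
orientation: [-0.352, -3.12, 0.002]
force: [-0.7, -0.4, -0.3]
opening: 0.0932
```

Emit:
carry_out --commands '[[[0.5,3,0,0],[0.5,3,0,0],[0.5,3,0,0],[0.5,3,0,0],[0.5,3,0,0],[0,1,0,0],[0,0,0,0],[0,0,0,0],[0,0,0,0]]]'

```text
t: 45.6
tool_pos: [0.4915, 0.4946, 0.1841]
orientation: [-0.353, -3.12, 0.003]
force: [-0.7, -0.3, -0.3]
opening: 0.0929
```

```bash
python3 -c "
from h import *
plan(.4,.5,.18)
shots(11,scene=(200,115,360,275,5),top=(230,110,490,260,3))
print('red',zoom('scene',box(.4605,.0205,-13,.136,.066,.003),200,115,5)[:2],zoom('scene',box(.4605,.0205,-13,.136,.066,.039),200,115,5))
print('red top',zoom('top',box(.4605,.0205,-13,.136,.066,.039),230,110,3))
"
```

```text
t 45.6 pos [491.5 494.6 184.1] jaw 77.1 tilt [-0.0015 -0.0017] open 92.9 F [-0.7 -0.3 -0.3]
shift cm [ 9.04 -1.51  0.43] turn deg None
red [[463.9, 441.0], [662.8, 412.7]] [[462.9, 402.1], [664.8, 374.0], [642.0, 308.7], [445.4, 335.1]]
red top [[307.4, 179.7], [269.4, 321.7], [341.1, 340.5], [377.4, 197.5]]
```

View pics/scene11c.png

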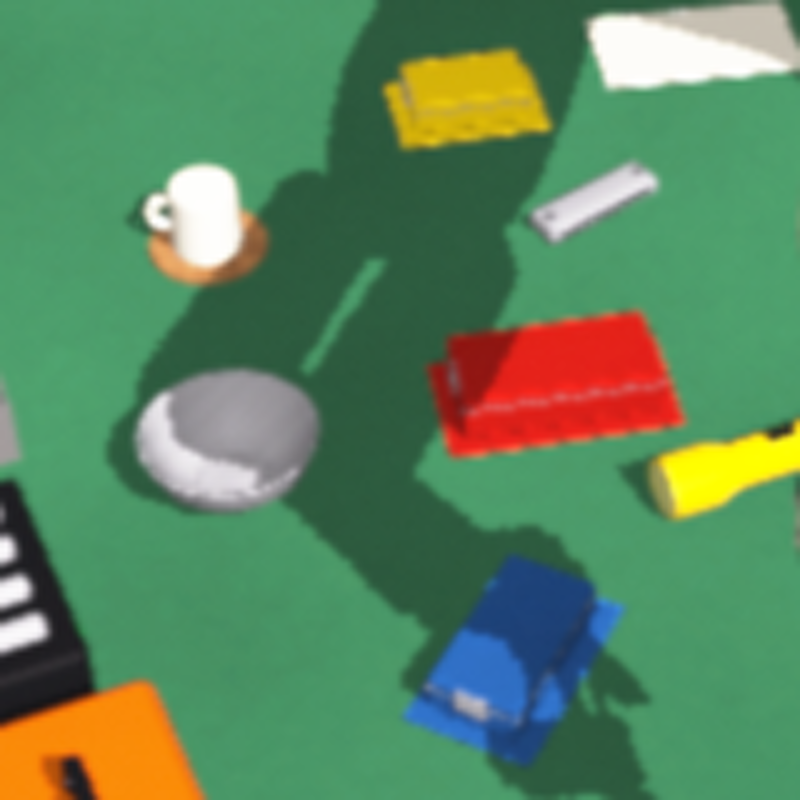

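View pics/top11c.png

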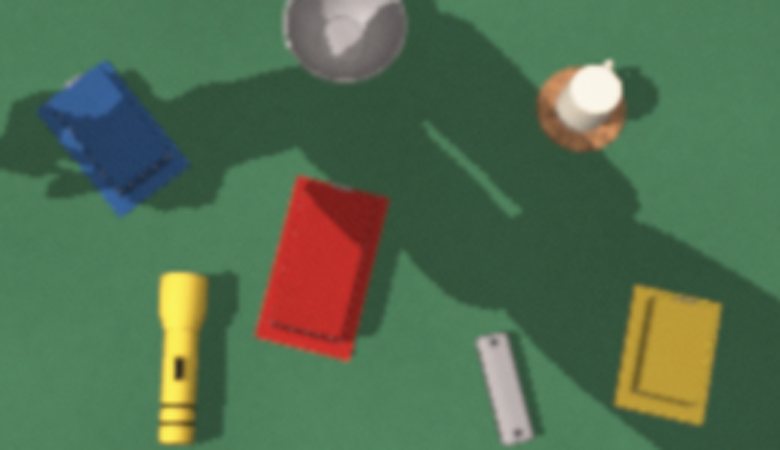

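```bash
python3 -c "
from h import *
im=cv2.imread('pics/top11.png')[:,:,::-1].copy()
cv2.imwrite('pics/t11k.png',cv2.resize(im[120:175,395:455,::-1],None,fx=9,fy=9,interpolation=2))
print(zoom('top',[[.6235,-.2235,.055]],395,120,9))
b=blobs(mask(im,'cork'),(400,125,450,175));print([cv2.minEnclosingCircle(x) for x in b][:1])
"
```

```text
[[301.8, 179.6]]
[((422.86065673828125, 146.61476135253906), 14.608782768249512)]
```

View pics/t11k.png

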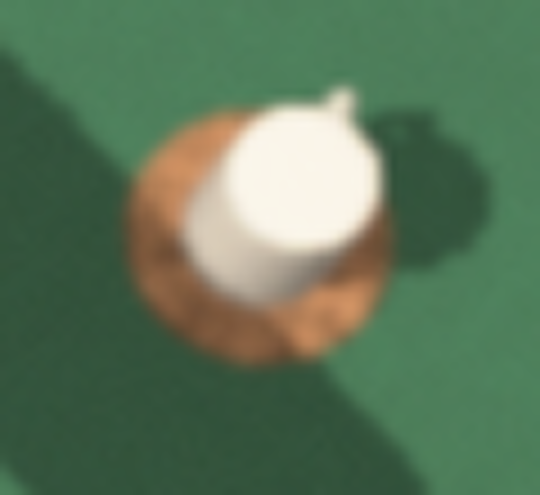

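```bash
python3 -c "
from plant import robot
print(robot.close_job())"
```

```text
the job is handed in; nothing more can be done
None
```

I took the pile apart from the top down: cup, then yellow, blue and red tin. The cup stands upside down on the cork coaster, and each tin lies flat along the mat of its own colour. I handed the job in at about 46 s of the 109 s allowed, with the gripper open and clear of everything.

**Last checks:**
- **Cup:** it matches the coaster's centre to about 1 mm in the top view and 1–2 mm in the scene view.
- **Yellow and red tins:** their corners agree with a centred pose to about 1–2 mm in both views.
- **Blue tin:** the top view agrees to about 1.5 mm. In the scene view its top corners sit about 1.3 px (roughly 3 mm) lower than predicted. I saw the same offset while it was still on the pile, so I took it as an effect of how its edge shows and left the tin where it was.
- **Forces:** force readings at the end of each move stayed under about 15 N.
- **Torch and bowl:** neither was touched, and in the last pictures they looked to be where they started. I did not measure their positions.

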